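Line up the pill jars by height on the oak ledge

TASK

Put the four glass pill jars away on the oak ledge in order of height, one on the middle of each cork coaster: the tallest on the coaster next to the white blood-pressure monitor, stepping down to the shortest at the espresso cup's end. Set each jar down upright without dropping or tipping it, let go of them all, and leave the monitor and the cup where they stand.

Things in the scene. Friction and masses are not known exactly. Their poses are not given: they have to be found in the camera images.
- jar_110: the tallest, slimmest of four straight-sided, closed clear-glass pill jars with ribbed white screw caps: an upright cylinder 40 mm in diameter over glass and cap alike, 110 mm tall, about 130 g (varies by a third); rigid, may be gripped round the cap or the glass. Starts standing on the sideboard (height 0). Origin: centre of its underside, z up.
- jar_90: the second tallest of four straight-sided, closed clear-glass pill jars with ribbed white screw caps: an upright cylinder 52 mm in diameter over glass and cap alike, 90 mm tall, about 160 g (varies by a third); rigid, may be gripped round the cap or the glass. Starts standing on the sideboard (height 0). Origin: centre of its underside, z up.
- jar_71: the second shortest of four straight-sided, closed clear-glass pill jars with ribbed white screw caps: an upright cylinder 44 mm in diameter over glass and cap alike, 71 mm tall, about 100 g (varies by a third); rigid, may be gripped round the cap or the glass. Starts standing on the sideboard (height 0). Origin: centre of its underside, z up.
- jar_52: the shortest, widest of four straight-sided, closed clear-glass pill jars with ribbed white screw caps: an upright cylinder 60 mm in diameter over glass and cap alike, 52 mm tall, about 120 g (varies by a third); rigid, may be gripped round the cap or the glass. Starts standing on the sideboard (height 0). Origin: centre of its underside, z up.
- coaster_a: one of four equal round cork coasters, 72 mm in diameter and 4 mm thick, stuck down in a row on the oak ledge, about 100 mm apart; which of the four lies where in the row changes. Origin: centre of its underside, on the ledge's top, which is 40 mm above the sideboard; z up. The ledge is a plank 108 mm deep and 700 mm long on low feet, its long side across the robot's front (turned up to 7 degrees); a rail along its far edge stands 8 mm above its top.
- coaster_b: one of four equal round cork coasters, 72 mm in diameter and 4 mm thick, stuck down in a row on the oak ledge, about 100 mm apart; which of the four lies where in the row changes. Origin: centre of its underside, on the ledge's top, which is 40 mm above the sideboard; z up. The ledge is a plank 108 mm deep and 700 mm long on low feet, its long side across the robot's front (turned up to 7 degrees); a rail along its far edge stands 8 mm above its top.
- coaster_c: one of four equal round cork coasters, 72 mm in diameter and 4 mm thick, stuck down in a row on the oak ledge, about 100 mm apart; which of the four lies where in the row changes. Origin: centre of its underside, on the ledge's top, which is 40 mm above the sideboard; z up. The ledge is a plank 108 mm deep and 700 mm long on low feet, its long side across the robot's front (turned up to 7 degrees); a rail along its far edge stands 8 mm above its top.
- coaster_d: one of four equal round cork coasters, 72 mm in diameter and 4 mm thick, stuck down in a row on the oak ledge, about 100 mm apart; which of the four lies where in the row changes. Origin: centre of its underside, on the ledge's top, which is 40 mm above the sideboard; z up. The ledge is a plank 108 mm deep and 700 mm long on low feet, its long side across the robot's front (turned up to 7 degrees); a rail along its far edge stands 8 mm above its top.
- monitor: white blood-pressure monitor with a sloping screen, 110 mm wide along the ledge, 100 mm deep, 70 mm high at its back, loose, 0.38 kg, standing on the ledge beyond one end of the row of coasters (left or right end, changes), about 125 mm from the middle of the nearest coaster. Origin: centre of its underside, z up.
- cup: blue ceramic espresso cup, 62 mm across the rim, 56 mm high, with a small handle on its +y side, loose, empty, standing on the ledge beyond the other end of the row of coasters. Origin: centre of its underside, z up.
There are look-alikes about, which are no part of the job. Leave any orange look-alike of the jar_110 alone.

How it is judged:
By the outcome, as a careful person would: the job done as asked, in the order asked, and still so for the second after the job is handed in, with the robot touching nothing.
It also fails if it takes over 102 s, if anything falls off the work surface, if the arm or the gripper's body presses on something with over 40 N, if the wrist force passes 120 N, or if a joint passes its speed limit or range.

ROBOT

A 6-joint arm with a two-finger parallel gripper is mounted at the origin on the work surface. World frame = base frame: x ahead of the robot, y to its left, z up, the work surface at z = 0. Lengths are in m, angles in rad, forces in N, time in s.
With the tool pointing down it reaches from about 0.35 to 1 m from the base axis. Payload 7.1 kg.
Tool frame: the origin (TCP) lies at the very end of the fingers, on their centre line; the grasp point (between the pads) lies 19 mm behind it; z points along the fingers, y is the line along which they close (so a half turn about z gives the same grasp; the last joint's range is limited). The gripper opens to 85 mm and grips with 20 to 120 N. Pads are 22 mm wide; open, the fingers measure 114 mm over their backs; the gripper's body (76 mm by 85 mm) begins 54 mm behind the grasp point. The pads swing forward as they close: fully open they stand 13 mm farther back than shut.
Start: joints at [-1.183, 0.423, 1.63, -0, 1.089, -0.019], TCP at [0.247, -0.574, 0.204] pointing down, gripper open.
Joint ranges: [-3, 3], [-0.9, 2.11], [0.09, 2.58], [-1.31, 4.45], [0.11, 2.69], [-2.54, 2.54]. Speed limits (rad/s): [2.39, 2.39, 3.01, 3.14, 3.14, 3.14].

INTERFACE

Orientations are given as a 3x3 rotation matrix whose columns are the frame's x, y, z axes.
In Python, from workcell import r, imaging, ticket gives the robot as it stands. The module is installed in compiled form; this text tells all that it offers.
- The arm moves only by the shell command python3 -m pendant 'ROWS' [OPENING] [FORCE]. ROWS is JSON, a list that holds one entry, the list of rows, each a list of 4 numbers: the shift along the world's x, y, z in cm, then the turn about the world's z in degrees. In form: [[[dx, dy, dz, roll], ...]]. A call has exactly 10 rows; each row shifts and turns the commanded pose from where the row before left it; what a row does not reach is not made up. A row lasts 1/8 s, in which the tool goes at most 62.5 mm and 10.7 degrees, less where a joint would pass 70% of its speed; a pose out of reach is approached as far as the arm can. A call with a gripper value outside its range is refused whole. OPENING is the opening, from 0 (shut) to 1 (fully open), set as the call begins (- or left out, the last holds). The fingers move at their own pace and stop on an object; FORCE is the grip in N (left out, the last holds). Time passes only in rows, so rows that do not move let the fingers close, or fill a call up. It gives the time, the measured TCP pose, the force, the opening and the grip force at its end, in the units of the state.
- r.observe(): the state, without advancing time (a new reading comes with each control period).
- imaging.grab_frame(name): name is "side" or "top"; returns a dict with "image" (420x560x3 uint8, blue, green, red), "camera_matrix" (3x3 intrinsics, pixels), "dist" ([k1, k2, p1, p2, k3] as OpenCV has them; the pictures are not rectified), "origin" and "rotation" of the camera in the world. Camera axes: x right, y up, looking along -z (the intrinsics and any distortion apply to the point x, -y, -z); pixel columns grow to the right and rows downward; lengths in m; the calibration is good to about 2 mm. A picture is of the moment at which its call begins. There is no depth.
- ticket.sign_off(): hands the job in; it is judged then, once.
The state is a dict: "t": time; "joints": joint angles; "qvel": joint speeds; "effort": joint torques, N m; "tcp_pos": TCP position; "eef_rot": TCP orientation; "ft_force": force on the tool from outside, world axes, zero at the start; "torque": the same for the moment, N m; "opening": opening from 0.0 (shut) to 1.0 (fully open); "grasp_force": force on a finger pad.
Only numpy, scipy, OpenCV 4.12 (cv2) and the standard library are available. Lean on these libraries where they do the work, as an engineer would, in place of code of your own. Each camera call takes 0.05 s, during which the arm holds its last target. There are 200 camera calls.

## Working session

There is one attempt and no reset: what is moved stays moved. The work goes in short steps, Python scripts to look and compute and a shell command to move; the robot and the scene stay as the last step left them, time stands still between calls to the robot, and variables do not carry over. Pictures are saved under pics/ and viewed, at most 14 in all, crops included, and the job is handed in when it is done.

```bash
mkdir -p pics
cat > h.py <<'E'
import cv2,numpy as np
from workcell import r,imaging,ticket
def grab(n,f=None):
    d=imaging.grab_frame(n)
    if f: cv2.imwrite('pics/'+f,d['image'])
    return d
def ray(d,uv,z):
    K=np.array(d['camera_matrix']);D=np.array(d['dist'],float)
    p=cv2.undistortPoints(np.array(uv,float).reshape(-1,1,2),K,D).reshape(-1,2)
    v=np.c_[p[:,0],-p[:,1],-np.ones(len(p))]@np.array(d['rotation']).T
    o=np.array(d['origin']);t=(z-o[2])/v[:,2]
    return o+v*t[:,None]
def proj(d,P):
    K=np.array(d['camera_matrix']);D=np.array(d['dist'],float)
    q=(np.array(P,float).reshape(-1,3)-d['origin'])@np.array(d['rotation'])
    return cv2.projectPoints(q*[1,-1,-1],np.zeros(3),np.zeros(3),K,D)[0].reshape(-1,2)
E
python3 - <<'E'
from h import *
for n in('top','side'):
    d=grab(n,n+'0.png');print(n,d['origin'],d['rotation'],d['camera_matrix'],d['dist'])
print(r.observe())
E
```

```text
top [0.43309057 0.05017934 1.1523827 ] [[ 0.0234903   0.99564883 -0.09017542]
 [-0.99955845  0.02503245  0.0160088 ]
 [ 0.01819645  0.08975955  0.99579722]] [[381.68129762   0.         280.90072504]
 [  0.         381.68129762 204.96744306]
 [  0.           0.           1.        ]] [-0.07703339  0.          0.          0.          0.        ]
side [0.26983867 0.96409998 0.60297344] [[-0.97021711  0.12362982 -0.20831331]
 [-0.24221184 -0.48271949  0.84161471]
 [ 0.00349178  0.86700494  0.49828731]] [[437.28838816   0.         285.91679961]
 [  0.         437.28838816 211.63331927]
 [  0.           0.           1.        ]] [-0.13953823  0.          0.          0.          0.        ]
{'t': 0.1, 'joints': array([-1.18298064e+00,  4.23795519e-01,  1.63062025e+00,  2.22090278e-05,
        1.08858396e+00, -1.90171686e-02]), 'qvel': array([-0.00082704, -0.00291416, -0.0002569 ,  0.00186069, -0.00151712,
        0.00054098]), 'effort': array([-9.02265901e-05, -5.58423865e+01, -2.82444745e+01, -6.44350075e-05,
        2.91057462e-03,  7.76321087e-06]), 'tcp_pos': array([ 0.24713179, -0.5734835 ,  0.2035014 ]), 'eef_rot': array([[ 9.18382768e-01,  3.95692845e-01, -5.13894496e-04],
       [ 3.95693176e-01, -9.18381835e-01,  1.31002329e-03],
       [ 4.64154735e-05, -1.40644736e-03, -9.99999010e-01]]), 'ft_force': array([ 0.41763885, -0.60352875,  0.6752782 ]), 'torque': array([-0.03890228, -0.01191541,  0.02555717]), 'grasp_force': 0.0, 'opening': 0.9978324460469191}
```

View pics/top0.png

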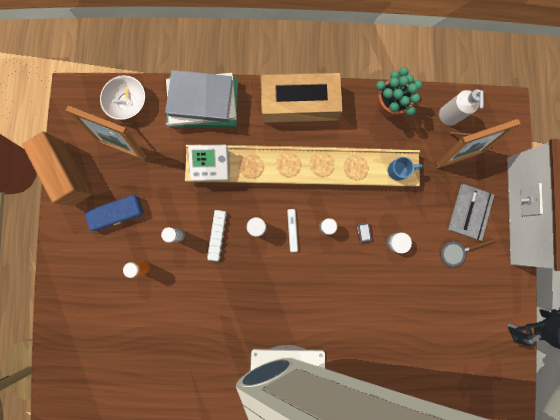

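View pics/side0.png

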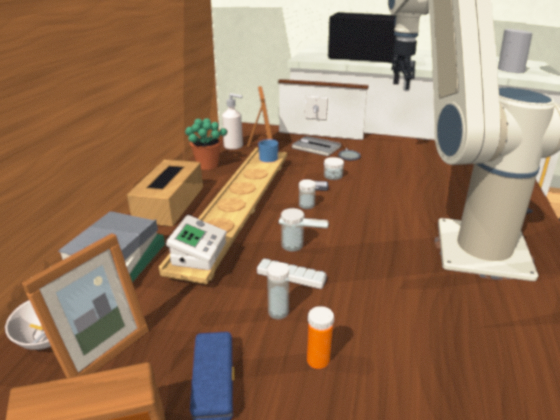

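The top view shows the caps at about (172,235), (256,227), (329,227) and (400,243), and the orange decoy at (131,270). The coasters are at x≈252, 289, 322 and 356 on row ~166, with the monitor to the left (+y) and the cup to the right. The side view agrees. Next I measure positions.

```bash
cat > m.py <<'E'
from h import *
d=grab('top');im=d['image'];hsv=cv2.cvtColor(im,cv2.COLOR_BGR2HSV)
white=((hsv[...,1]<60)&(hsv[...,2]>150)).astype(np.uint8)
J={110:(172,235,40),90:(256,227,52),71:(329,227,44),52:(400,243,60)}
for k,(u,v,D) in J.items():
    # cap rim circle: from white mask of the window
    w=np.zeros_like(white);w[v-16:v+17,u-16:u+17]=white[v-16:v+17,u-16:u+17]
    c=max(cv2.findContours(w,0,cv2.CHAIN_APPROX_NONE)[0],key=cv2.contourArea)
    P=ray(d,c.reshape(-1,2),k/1000)[:,:2].astype(np.float32)
    (x,y),rr=cv2.minEnclosingCircle(P);e=cv2.fitEllipse(c)
    q=ray(d,[e[0]],k/1000)[0]
    print(k,'encl',round(x,4),round(y,4),'dia',round(2000*rr),'ell',q.round(4),np.round(e[0]+e[1],1),'expect',D)
big=cv2.resize(im[140:260,150:440],None,fx=2.7,fy=2.7,interpolation=cv2.INTER_CUBIC);cv2.imwrite('pics/crop1.png',big)
for u,v in[(252,167),(289,165),(322,164),(356,167)]:
    print('hsv c',hsv[v,u],'oak',hsv[v,u+19], ray(d,[(u,v)],.044)[0].round(3))
E
python3 m.py
```

```text
110 encl 0.4394 0.3377 dia 43 ell [0.4394 0.3384 0.11  ] [168.4 234.3  14.1  14.4] expect 40
90 encl 0.4674 0.1015 dia 54 ell [0.4677 0.1016 0.09  ] [255.7 226.4  18.2  18.7] expect 52
71 encl 0.4746 -0.104 dia 47 ell [ 0.4747 -0.1039  0.071 ] [328.5 225.9  15.2  15.7] expect 44
52 encl 0.431 -0.3173 dia 67 ell [ 0.4319 -0.3182  0.052 ] [400.5 242.5  19.7  21.4] expect 60
hsv c [ 15 125 221] oak [ 22 105 246] [0.643 0.12  0.044]
hsv c [ 16 123 231] oak [ 20 114 235] [0.652 0.011 0.044]
hsv c [ 17 120 235] oak [ 22 103 247] [ 0.658 -0.086  0.044]
hsv c [ 17 120 236] oak [ 23 104 248] [ 0.652 -0.188  0.044]
```

View pics/crop1.png

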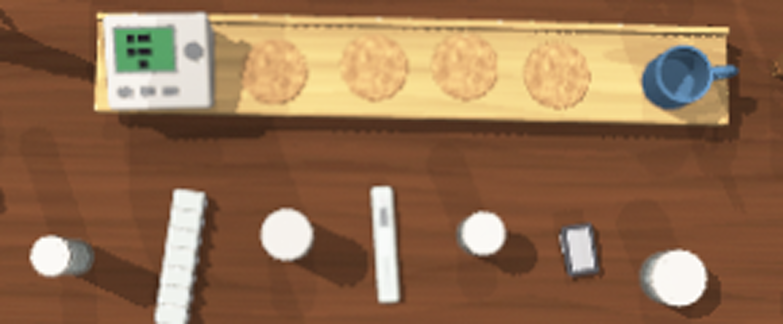

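The crop shows the four clean caps and the coasters at crop (275,71), (375,67), (464,67) and (557,74). Next I refine the coasters by hue and cross-check the jars in the side view.

```bash
cat > c.py <<'E'
from h import *
d=grab('top');im=cv2.resize(d['image'],None,fx=4,fy=4,interpolation=cv2.INTER_CUBIC)
hsv=cv2.cvtColor(cv2.GaussianBlur(im,(0,0),5),cv2.COLOR_BGR2HSV)
lab=cv2.cvtColor(cv2.GaussianBlur(im,(0,0),4),cv2.COLOR_BGR2LAB)
for u,v in[(252,167),(289,165),(322,164),(356,167)]:
    a=lab[4*(v-18):4*(v+18),4*(u-20):4*(u+20),1]
    w=cv2.threshold(a,0,1,cv2.THRESH_OTSU)[1]
    m=np.zeros(lab.shape[:2],np.uint8)
    h=hsv[4*(v-18):4*(v+18),4*(u-20):4*(u+20)]
    m[4*(v-18):4*(v+18),4*(u-20):4*(u+20)]=((h[...,0]<20)&(h[...,0]>11)&(h[...,2]>140)&(h[...,1]<150))
    m=cv2.morphologyEx(m,cv2.MORPH_OPEN,cv2.getStructuringElement(2,(31,31)))
    c=max(cv2.findContours(m,0,cv2.CHAIN_APPROX_NONE)[0],key=cv2.contourArea)
    c=cv2.convexHull(c);M=cv2.moments(c);uv=(np.array([M['m10'],M['m01']])/M['m00']-1.5)/4
    P=ray(d,(c.reshape(-1,2)-1.5)/4,.044)[:,:2].astype(np.float32);(x,y),rr=cv2.minEnclosingCircle(P)
    print(ray(d,[uv],.044)[0].round(4),'encl',round(x,4),round(y,4),'dia',round(2000*rr),'eqdia',round(2000*np.sqrt(cv2.contourArea(P)/np.pi)))
s=grab('side')
g=cv2.cvtColor(s['image'],cv2.COLOR_BGR2HSV);w=((g[...,1]<60)&(g[...,2]>150)).astype(np.uint8)
T={110:(.4394,.338),90:(.4675,.1015),71:(.4746,-.104),52:(.431,-.318)}
for k,(x,y) in T.items():
    print(k,'side top centre',proj(s,[x,y,k/1000]).round(1),'base',proj(s,[x,y,0]).round(1))
E
python3 c.py
```

```text
[0.6496 0.1378 0.044 ] encl 0.6502 0.1419 dia 114 eqdia 100
[0.6633 0.0124 0.044 ] encl 0.6641 0.0119 dia 98 eqdia 86
[ 0.673  -0.0851  0.044 ] encl 0.6783 -0.0845 dia 122 eqdia 99
[ 0.656  -0.1871  0.044 ] encl 0.6599 -0.1895 dia 96 eqdia 81
110 side top centre [[278.  267.9]] base [[278.4 312. ]]
90 side top centre [[292.5 213.3]] base [[292.1 245.2]]
71 side top centre [[307.  182.8]] base [[306.3 205.3]]
52 side top centre [[333.7 161. ]] base [[332.9 175.8]]
```

```bash
cat > c2.py <<'E'
from h import *
d=grab('top');im=cv2.resize(d['image'],None,fx=4,fy=4,interpolation=cv2.INTER_CUBIC)
b=cv2.GaussianBlur(im,(0,0),4)
g=b[...,1] # green: cork darker than oak
R=4*.036*381.7/1.11
out=im[4*140:4*195,4*180:4*430].copy()
for (u,v) in[(251,166.5),(289,165),(322,165),(356,167.5)]:
    x0,y0=int(4*(u-19)),int(4*(v-17));w=g[y0:y0+136,x0:x0+152]
    c=cv2.HoughCircles(w,cv2.HOUGH_GRADIENT_ALT if 0 else cv2.HOUGH_GRADIENT,1,200,param1=60,param2=8,minRadius=int(R*.93),maxRadius=int(R*1.07))
    q=c[0,0];uv=(q[:2]+[x0,y0]-1.5)/4
    print(uv.round(1),round(q[2]/R*72),ray(d,[uv],.044)[0].round(4))
    cv2.circle(out,(int(q[0]+x0-720),int(q[1]+y0-560)),int(q[2]),(255,0,0),1)
cv2.imwrite('pics/c2.png',out[:,:800])
E
python3 c2.py
```

```text
Traceback (most recent call last):
  File "c2.py", line 10, in <module>
    q=c[0,0];uv=(q[:2]+[x0,y0]-1.5)/4
      ~^^^^^
TypeError: 'NoneType' object is not subscriptable
```

```bash
sed -i 's/param1=60,param2=8/param1=20,param2=4/; s/(0,0),4)/(0,0),3)/' c2.py; python3 c2.py
```

```text
[251.2 166.2] 72 [0.6456 0.1223 0.044 ]
[288.2 164.8] 73 [0.653  0.0135 0.044 ]
[322.5 164.8] 72 [ 0.6559 -0.0878  0.044 ]
[356. 167.] 75 [ 0.652  -0.1876  0.044 ]
```

View pics/c2.png

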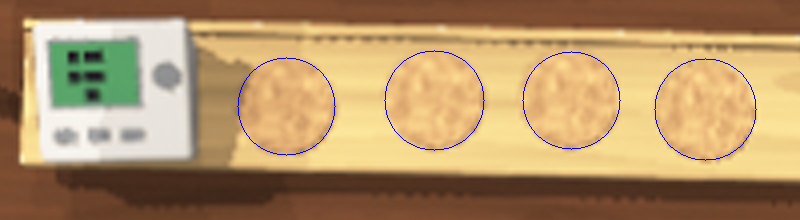

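The circles fit all four coasters at 72–75 mm, about 100 mm apart. I'll close the fingers along world x, starting with jar_52, so the first move goes above it.

```bash
python3 -m pendant '[[[1.84,2.56,0,6.7],[1.84,2.56,0,6.7],[1.84,2.56,0,6.7],[1.84,2.56,0,6.7],[1.84,2.56,0,6.7],[1.84,2.56,0,6.7],[1.84,2.56,-1,6.7],[1.84,2.56,-2,6.7],[1.84,2.56,-3,6.7],[1.84,2.5,-3,6.4]]]' 1 35
```

```text
t: 1.6
tcp_pos: [0.4321, -0.3179, 0.1138]
eef_rot: [[-0.004, 1.0, 0.001], [1.0, 0.004, -0.001], [-0.001, 0.001, -1.0]]
ft_force: [0.9, -0.8, 0.6]
opening: 1.004
grasp_force: 0.0
```

```bash
python3 -m pendant '[[[0,0,-1.5,0],[0,0,-1.5,0],[0,0,-1.5,0],[0,0,-1.5,0],[0,0,-1.5,0],[0,0,-1.2,0],[0,0,-0.7,0],[0,0,-0.5,0],[0,0,0,0],[0,0,0,0]]]' && python3 -m pendant '[[[0,0,0,0],[0,0,0,0],[0,0,0,0],[0,0,0,0],[0,0,0,0],[0,0,0,0],[0,0,0,0],[0,0,0,0],[0,0,0,0],[0,0,0,0]]]' 0 35; python3 -c "
from h import *;grab('side','g1.png');grab('top','g1t.png')
a=cv2.imread('pics/g1.png')[80:220,230:430];b=cv2.imread('pics/g1t.png')[150:290,330:530];cv2.imwrite('pics/g1c.png',cv2.resize(np.hstack([a,b]),None,fx=2,fy=2))"
```

```text
t: 2.85
tcp_pos: [0.4316, -0.3187, 0.0156]
eef_rot: [[-0.0, 1.0, 0.001], [1.0, 0.0, -0.0], [-0.0, 0.001, -1.0]]
ft_force: [-0.1, -0.6, 0.3]
opening: 0.995
grasp_force: 0.0
t: 4.1
tcp_pos: [0.4315, -0.3187, 0.016]
eef_rot: [[-0.0, 1.0, 0.001], [1.0, 0.0, -0.0], [-0.0, 0.001, -1.0]]
ft_force: [-1.8, 1.3, 7.3]
opening: 0.674
grasp_force: 35.8
```

View pics/g1c.png

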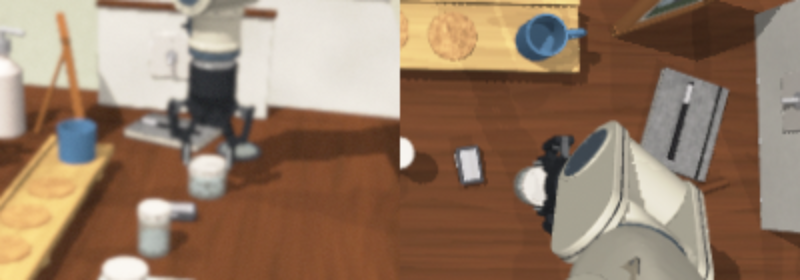

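```bash
python3 -m pendant '[[[0,0,1,0],[0,0,2,0],[0,0,3,0],[0,0,4,0],[0.5,0.3,4,0],[3,1.8,0,0],[4.5,2.7,0,0],[4.5,2.7,0,0],[4.5,2.6,0,0],[3,1.8,0,0]]]' && python3 -m pendant '[[[2,1.1,0,0],[0,0,-1.5,0],[0,0,-2,0],[0,0,-2,0],[0,0,-1.5,0],[0,0,-1,0],[0,0,-0.5,0],[0,0,0,0],[0,0,0,0],[0,0,0,0]]]'; python3 -c "
from h import *;grab('side','g2.png');grab('top','g2t.png')
a=cv2.imread('pics/g2.png')[80:220,230:430];b=cv2.imread('pics/g2t.png')[110:250,300:500];cv2.imwrite('pics/g2c.png',cv2.resize(np.hstack([a,b]),None,fx=2,fy=2))"
```

```text
t: 5.45
tcp_pos: [0.6331, -0.1981, 0.1557]
eef_rot: [[-0.001, 1.0, 0.001], [1.0, 0.001, -0.0], [-0.0, 0.001, -1.0]]
ft_force: [-0.6, 0.1, -0.6]
opening: 0.672
grasp_force: 37.8
t: 6.7
tcp_pos: [0.6517, -0.1886, 0.0709]
eef_rot: [[-0.0, 1.0, 0.001], [1.0, 0.0, -0.0], [-0.0, 0.001, -1.0]]
ft_force: [-0.7, 0.5, -1.6]
opening: 0.674
grasp_force: 37.8
```

View pics/g2c.png

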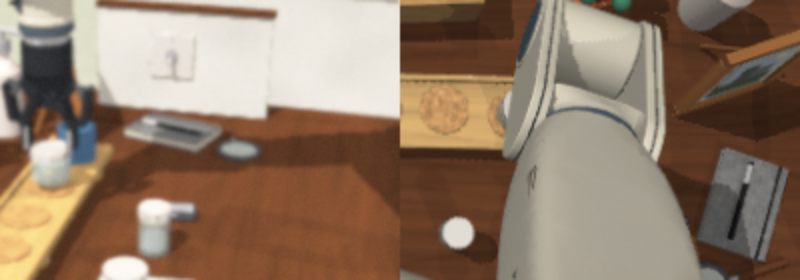

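The jar is held about 11 mm above the last coaster, and the cup is untouched. Next I lower it slowly.

```bash
python3 -m pendant '[[[0,0,-0.3,0],[0,0,-0.3,0],[0,0,-0.2,0],[0,0,-0.1,0],[0,0,-0.05,0],[0,0,-0.05,0],[0,0,-0.05,0],[0,0,0,0],[0,0,0,0],[0,0,0,0]]]'
```

```text
t: 8.05
tcp_pos: [0.6514, -0.1886, 0.0601]
eef_rot: [[-0.0, 1.0, 0.0], [1.0, 0.0, -0.0], [-0.0, 0.0, -1.0]]
ft_force: [-2.2, -0.8, 5.0]
opening: 0.671
grasp_force: 38.4
```

```bash
python3 -m pendant '[[[0,0,0,0],[0,0,0,0],[0,0,0,0],[0,0,0,0],[0,0,0,0],[0,0,1,0],[0,0,2,0],[0,0,3,0],[0,0,4,0],[0,0,3,0]]]' 1 && python3 -m pendant '[[[-3,1.5,0,0],[-4,2,0,0],[-4,2,0,0],[-4,2,0,0],[-2.7,1,0,0],[0,0,-2,0],[0,0,-3,0],[0,0,-2,0],[0,0,0,0],[0,0,0,0]]]'; python3 -c "
from h import *
d=grab('top','g3t.png');cv2.imwrite('pics/g3c.png',cv2.resize(d['image'][110:260,230:430],None,fx=4,fy=4))
print(proj(d,[.652,-.1875,.096]),proj(d,[.652,-.1875,.044]))"
```

```text
t: 9.3
tcp_pos: [0.6522, -0.1888, 0.1935]
eef_rot: [[-0.0, 1.0, 0.003], [1.0, 0.0, -0.001], [-0.001, 0.003, -1.0]]
ft_force: [-0.3, 0.0, -0.2]
opening: 0.997
grasp_force: 0.0
t: 10.55
tcp_pos: [0.4752, -0.1038, 0.1211]
eef_rot: [[-0.0, 1.0, 0.002], [1.0, 0.0, -0.0], [-0.0, 0.002, -1.0]]
ft_force: [0.7, -0.0, -0.6]
opening: 1.002
grasp_force: 0.0
[[359.88046816 163.55526886]] [[355.96900275 167.0132559 ]]
```

View pics/g3c.png

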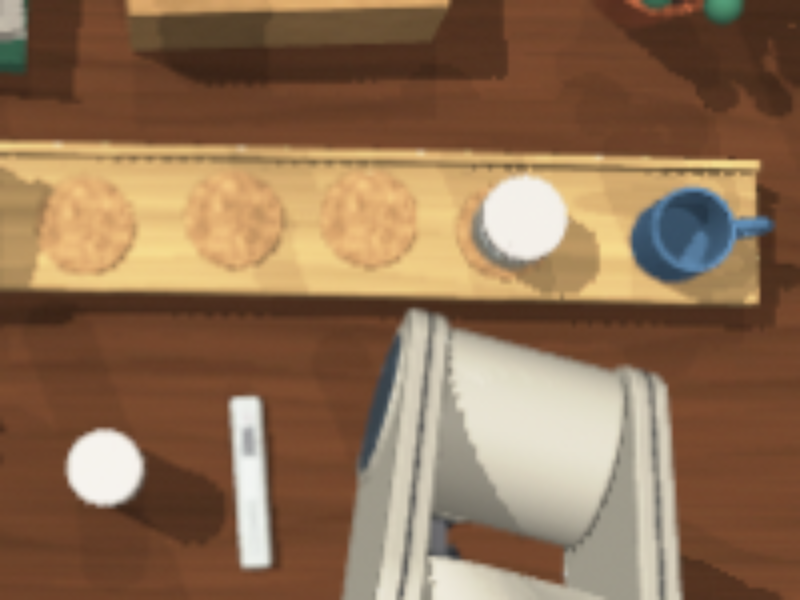

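jar_52 stands on its coaster with its cap at px ≈(361,164), against (359.9,163.6) predicted. I'll quantify that and then pick jar_71.

```bash
cat > cap.py <<'E'
import sys
from h import *
def cap(u,v,z,n=14):
    d=grab('top');im=cv2.resize(d['image'],None,fx=4,fy=4,interpolation=cv2.INTER_CUBIC);h=cv2.cvtColor(im,cv2.COLOR_BGR2HSV)
    w=np.zeros(h.shape[:2],np.uint8);s=np.s_[4*(v-n):4*(v+n),4*(u-n):4*(u+n)]
    w[s]=((h[s][...,1]<45)&(h[s][...,2]>190))
    c=max(cv2.findContours(w,0,cv2.CHAIN_APPROX_NONE)[0],key=cv2.contourArea)
    P=ray(d,(c.reshape(-1,2)-1.5)/4,z)[:,:2].astype(np.float32)
    (x,y),rr=cv2.minEnclosingCircle(P);M=cv2.moments(P.reshape(-1,1,2)*1000)
    print('encl',round(x,4),round(y,4),round(2000*rr),'cen',round(M['m10']/M['m00']/1000,4),round(M['m01']/M['m00']/1000,4))
a=sys.argv[1:]
for i in range(0,len(a),3): cap(int(a[i]),int(a[i+1]),float(a[i+2]))
E
python3 cap.py 361 164 .096 256 227 .09 170 234 .11; 
python3 -m pendant '[[[0,0,-1.5,0],[0,0,-1.5,0],[0,0,-1.5,0],[0,0,-1.5,0],[0,0,-1.5,0],[0,0,-1,0],[0,0,-0.7,0],[0,0,-0.4,0],[0,0,0,0],[0,0,0,0]]]' && python3 -m pendant '[[[0,0,0,0],[0,0,0,0],[0,0,0,0],[0,0,0,0],[0,0,0,0],[0,0,0,0],[0,0,0,0],[0,0,0,0],[0,0,0,0],[0,0,0,0]]]' 0 35
```

```text
encl 0.6514 -0.1894 61 cen 0.6509 -0.19
encl 0.4678 0.102 52 cen 0.4679 0.102
encl 0.4396 0.3393 40 cen 0.4394 0.3394
t: 12.0
tcp_pos: [0.4746, -0.1036, 0.0241]
eef_rot: [[-0.0, 1.0, 0.001], [1.0, 0.0, -0.0], [-0.0, 0.001, -1.0]]
ft_force: [0.9, -1.2, 0.3]
opening: 1.002
grasp_force: 0.0
t: 13.25
tcp_pos: [0.4745, -0.1036, 0.0241]
eef_rot: [[-0.0, 1.0, 0.0], [1.0, 0.0, -0.0], [-0.0, 0.0, -1.0]]
ft_force: [-0.6, 0.3, 5.9]
opening: 0.499
grasp_force: 35.0
```

```bash
python3 -m pendant '[[[0,0,1,0],[0,0,2,0],[0,0,3,0],[0,0,3,0],[0,0,3,0],[3,0.3,0,0],[4,0.4,0,0],[4,0.4,0,0],[4,0.3,0,0],[3.1,0.2,0,0]]]' && python3 -m pendant '[[[0,0,0,0],[0,0,-1.5,0],[0,0,-2,0],[0,0,-2,0],[0,0,-1,0],[0,0,-0.4,0],[0,0,-0.3,0],[0,0,0,0],[0,0,0,0],[0,0,0,0]]]'
```

```text
t: 14.5
tcp_pos: [0.6566, -0.0873, 0.144]
eef_rot: [[-0.0, 1.0, 0.0], [1.0, 0.0, -0.0], [-0.0, 0.0, -1.0]]
ft_force: [0.3, -0.2, -0.5]
opening: 0.499
grasp_force: 36.0
t: 15.75
tcp_pos: [0.6556, -0.0876, 0.0721]
eef_rot: [[-0.0, 1.0, 0.001], [1.0, 0.0, -0.0], [-0.0, 0.001, -1.0]]
ft_force: [-0.7, 0.0, -0.4]
opening: 0.503
grasp_force: 36.1
```

```bash
python3 -m pendant '[[[0.05,0,-0.1,0],[0,0,-0.1,0],[0,0,-0.1,0],[0,0,-0.05,0],[0,0,-0.05,0],[0,0,-0.05,0],[0,0,0,0],[0,0,0,0],[0,0,0,0],[0,0,0,0]]]'
```

```text
t: 17.0
tcp_pos: [0.6558, -0.0876, 0.0681]
eef_rot: [[-0.0, 1.0, 0.0], [1.0, 0.0, -0.0], [-0.0, 0.0, -1.0]]
ft_force: [-2.7, -0.7, 6.1]
opening: 0.501
grasp_force: 36.9
```

```bash
python3 -m pendant '[[[0,0,0,0],[0,0,0,0],[0,0,0,0],[0,0,0,0],[0,0,0,0],[0,0,1,0],[0,0,2,0],[0,0,3,0],[0,0,4,0],[0,0,3,0]]]' 1 && python3 -m pendant '[[[-2,2,0,0],[-3.5,3.5,0,0],[-4,4,0,0],[-4,4,0,0],[-3.5,3.5,0,0],[-1.8,1.95,0,0],[0,0,-2,0],[0,0,-3,0],[0,0,-1,0],[0,0,0,0]]]'; python3 cap.py 326 162 .115 361 164 .096
```

```text
t: 18.25
tcp_pos: [0.6567, -0.0877, 0.201]
eef_rot: [[-0.0, 1.0, 0.003], [1.0, 0.0, -0.0], [-0.0, 0.003, -1.0]]
ft_force: [0.4, 0.7, -0.5]
opening: 0.998
grasp_force: 0.0
t: 19.5
tcp_pos: [0.4679, 0.1019, 0.1377]
eef_rot: [[0.0, 1.0, -0.0], [1.0, -0.0, -0.0], [-0.0, -0.0, -1.0]]
ft_force: [0.2, 0.2, 0.1]
opening: 1.003
grasp_force: 0.0
encl 0.6554 -0.0883 45 cen 0.6556 -0.0882
encl 0.6513 -0.1894 61 cen 0.6509 -0.19
```

```bash
python3 -m pendant '[[[0,0,-1.5,0],[0,0,-2,0],[0,0,-2,0],[0,0,-1.5,0],[0,0,-1.5,0],[0,0,-0.8,0],[0,0,-0.5,0],[0,0,0,0],[0,0,0,0],[0,0,0,0]]]' && python3 -m pendant '[[[0,0,0,0],[0,0,0,0],[0,0,0,0],[0,0,0,0],[0,0,0,0],[0,0,0,0],[0,0,0,0],[0,0,0,0],[0,0,0,0],[0,0,0,0]]]' 0 35
```

```text
t: 20.85
tcp_pos: [0.4681, 0.102, 0.0396]
eef_rot: [[-0.0, 1.0, 0.001], [1.0, 0.0, 0.0], [0.0, 0.001, -1.0]]
ft_force: [-0.1, 0.1, 1.1]
opening: 1.002
grasp_force: 0.0
t: 22.1
tcp_pos: [0.4679, 0.102, 0.0396]
eef_rot: [[-0.0, 1.0, 0.0], [1.0, 0.0, 0.0], [0.0, 0.0, -1.0]]
ft_force: [-1.6, -0.1, 5.1]
opening: 0.591
grasp_force: 35.6
```

```bash
python3 -m pendant '[[[0,0,1,0],[0,0,2,0],[0,0,3,0],[0,0,4,0],[0,0,3,0],[3,-1.4,0,0],[4,-1.9,0,0],[4,-1.95,0,0],[4,-1.9,0,0],[3.5,-1.7,0,0]]]' && python3 -m pendant '[[[0,0,0,0],[0,0,-1.5,0],[0,0,-2,0],[0,0,-2,0],[0,0,-1.5,0],[0,0,-0.8,0],[0,0,-0.4,0],[0,0,0,0],[0,0,0,0],[0,0,0,0]]]'
```

```text
t: 23.35
tcp_pos: [0.6538, 0.0126, 0.1694]
eef_rot: [[0.0, 1.0, -0.0], [1.0, -0.0, 0.0], [0.0, -0.0, -1.0]]
ft_force: [0.8, -0.2, -1.9]
opening: 0.596
grasp_force: 37.2
t: 24.6
tcp_pos: [0.6532, 0.0134, 0.0878]
eef_rot: [[-0.0, 1.0, 0.001], [1.0, 0.0, -0.0], [-0.0, 0.001, -1.0]]
ft_force: [0.2, -0.0, -2.8]
opening: 0.595
grasp_force: 37.4
```

```bash
python3 -m pendant '[[[0,0,-0.1,0],[0,0,-0.1,0],[0,0,-0.1,0],[0,0,-0.05,0],[0,0,-0.05,0],[0,0,-0.05,0],[0,0,0,0],[0,0,0,0],[0,0,0,0],[0,0,0,0]]]'
```

```text
t: 25.85
tcp_pos: [0.6528, 0.0134, 0.0837]
eef_rot: [[-0.0, 1.0, 0.0], [1.0, 0.0, -0.0], [-0.0, 0.0, -1.0]]
ft_force: [-3.7, -0.6, 7.4]
opening: 0.595
grasp_force: 38.2
```

```bash
python3 -m pendant '[[[0,0,0,0],[0,0,0,0],[0,0,0,0],[0,0,0,0],[0,0,0,0],[0,0,1,0],[0,0,2,0],[0,0,3,0],[0,0,4,0],[0,0,3,0]]]' 1 && python3 -m pendant '[[[-1,1.6,0,0],[-2.5,4,0,0],[-3,4.5,0,0],[-3,4.5,0,0],[-3,4.5,0,0],[-3,4.5,0,0],[-3,4.5,0,0],[-2.8,4.5,0,0],[0,0,-2,0],[0,0,-2,0]]]' && python3 cap.py 170 234 .11 326 162 .115 292 161 .134
```

```text
t: 27.1
tcp_pos: [0.6536, 0.0135, 0.2164]
eef_rot: [[-0.0, 1.0, 0.003], [1.0, 0.0, 0.0], [0.0, 0.003, -1.0]]
ft_force: [0.0, -0.1, 0.5]
opening: 1.002
grasp_force: 0.0
t: 28.35
tcp_pos: [0.4382, 0.3404, 0.1723]
eef_rot: [[-0.002, 1.0, -0.0], [1.0, 0.002, 0.0], [0.0, -0.0, -1.0]]
ft_force: [0.0, -0.2, 1.1]
opening: 0.998
grasp_force: 0.0
encl 0.4399 0.3392 40 cen 0.4395 0.3392
encl 0.6556 -0.0883 45 cen 0.6556 -0.0882
encl 0.6522 0.0142 53 cen 0.6522 0.0136
```

```bash
python3 -m pendant '[[[0,-0.05,0,0],[0,0,-2,0],[0,0,-2,0],[0,0,-2,0],[0,0,-2,0],[0,0,-2,0],[0,0,-1.4,0],[0,0,-0.7,0],[0,0,-0.3,0],[0,0,0,0]]]' && python3 -m pendant '[[[0,0,0,0],[0,0,0,0],[0,0,0,0],[0,0,0,0],[0,0,0,0],[0,0,0,0],[0,0,0,0],[0,0,0,0],[0,0,0,0],[0,0,0,0]]]' 0 35
```

```text
t: 29.75
tcp_pos: [0.4401, 0.3391, 0.049]
eef_rot: [[-0.0, 1.0, 0.0], [1.0, 0.0, 0.0], [0.0, 0.0, -1.0]]
ft_force: [-0.4, 0.0, 0.4]
opening: 0.998
grasp_force: 0.0
t: 31.0
tcp_pos: [0.44, 0.3391, 0.0491]
eef_rot: [[-0.0, 1.0, 0.0], [1.0, 0.0, 0.0], [0.0, 0.0, -1.0]]
ft_force: [-0.7, -0.0, 5.2]
opening: 0.46
grasp_force: 35.0
```

```bash
python3 -m pendant '[[[0,0,1,0],[0,0,2,0],[0,0,3,0],[0,0,4,0],[0,0,4,0],[0,0,2,0],[2,-2.1,0,0],[3,-3.2,0,0],[3.5,-3.7,0,0],[3.5,-3.7,0,0]]]' && python3 -m pendant '[[[3.5,-3.7,0,0],[3,-3.2,0,0],[2.05,-2.1,0,0],[0,0,-1.5,0],[0,0,-3,0],[0,0,-3,0],[0,0,-2,0],[0,0,-1,0],[0,0,-0.6,0],[0,0,0,0]]]'
```

```text
t: 32.25
tcp_pos: [0.5606, 0.2108, 0.2091]
eef_rot: [[-0.001, 1.0, 0.0], [1.0, 0.001, 0.0], [0.0, 0.0, -1.0]]
ft_force: [0.4, 0.5, -1.5]
opening: 0.454
grasp_force: 35.4
t: 33.5
tcp_pos: [0.6455, 0.1221, 0.098]
eef_rot: [[-0.0, 1.0, 0.0], [1.0, 0.0, 0.0], [0.0, 0.0, -1.0]]
ft_force: [0.5, -0.8, -0.5]
opening: 0.458
grasp_force: 35.5
```

```bash
python3 -m pendant '[[[0,0,-0.1,0],[0,0,-0.1,0],[0,0,-0.1,0],[0,0,-0.05,0],[0,0,-0.05,0],[0,0,-0.05,0],[0,0,-0.05,0],[0,0,0,0],[0,0,0,0],[0,0,0,0]]]'
```

```text
t: 34.75
tcp_pos: [0.6454, 0.122, 0.0932]
eef_rot: [[-0.0, 1.0, 0.0], [1.0, 0.0, 0.0], [0.0, 0.0, -1.0]]
ft_force: [-2.6, -1.2, 5.4]
opening: 0.457
grasp_force: 36.0
```

Contact. I release it, rise, and back away clear.

```bash
python3 -m pendant '[[[0,0,0,0],[0,0,0,0],[0,0,0,0],[0,0,0,0],[0,0,0,0],[0,0,1,0],[0,0,2,0],[0,0,3,0],[0,0,4,0],[0,0,4,0]]]' 1 && python3 -m pendant '[[[-2,0,0,0],[-4,0,0,0],[-4,0,0,0],[-4,0,0,0],[-4,0,0,0],[-2,0,0,0],[0,0,0,0],[0,0,0,0],[0,0,0,0],[0,0,0,0]]]'; python3 cap.py 251 162 .154 292 161 .134 326 162 .115 361 164 .096
python3 -c "
from h import *
a=grab('top')['image'][120:260,150:440];b=grab('side')['image'][120:300,130:410]
cv2.imwrite('pics/f.png',np.vstack([cv2.resize(a,(600,290)),cv2.resize(b,(482,310)).copy() if 0 else cv2.copyMakeBorder(cv2.resize(b,(482,310)),0,0,0,118,0)]))"
```

```text
t: 36.0
tcp_pos: [0.6455, 0.122, 0.2357]
eef_rot: [[-0.0, 1.0, 0.002], [1.0, 0.0, 0.0], [0.0, 0.002, -1.0]]
ft_force: [0.7, 0.2, -0.2]
opening: 1.002
grasp_force: 0.0
t: 37.25
tcp_pos: [0.4459, 0.1219, 0.2326]
eef_rot: [[0.0, 1.0, -0.0], [1.0, -0.0, -0.0], [-0.0, -0.0, -1.0]]
ft_force: [-0.0, 0.6, -0.4]
opening: 1.001
grasp_force: 0.0
encl 0.6442 0.1224 41 cen 0.6443 0.1223
encl 0.6525 0.0139 53 cen 0.6523 0.0136
encl 0.6554 -0.0883 45 cen 0.6556 -0.0882
encl 0.6512 -0.1894 62 cen 0.6509 -0.19
```

View pics/f.png

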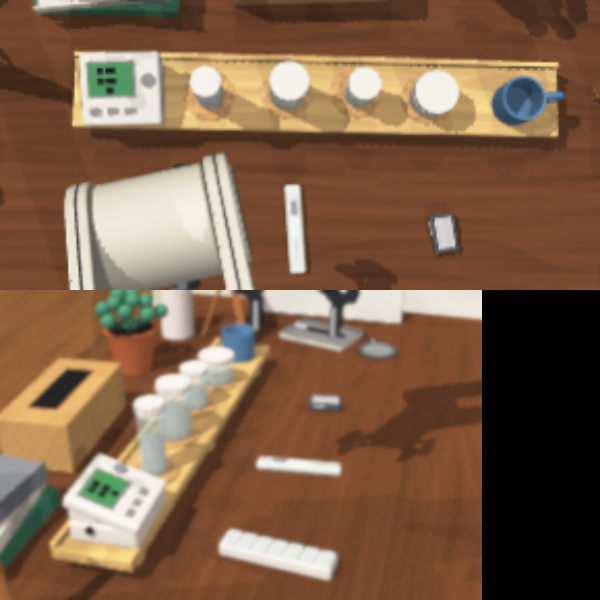

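All four jars stand upright on their coasters, stepping down from the monitor (left) to the cup (right). Each is within about 2 mm of its coaster's centre, and the monitor and cup are where they were.

```bash
python3 -c "
from workcell import ticket;print(ticket.sign_off())"
```

```text
the job is handed in; nothing more can be done
None
```

The job is handed in: all four jars stand upright and released on their coasters, tallest by the monitor down to shortest by the cup, each within about 2 mm of centre, with the monitor and cup left in place.

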